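# Weigh the vial that stands behind the bottles

### The arm

A 7-joint arm with a two-finger parallel gripper is mounted at the origin on a cart in front of the work surface, level with it; the furniture and walls round the work are solid. World frame = base frame: x ahead of the robot, y to its left, z up, the work surface at z = 0. Lengths are in mm, angles in degrees, forces in N, time in s.
With the tool pointing down it reaches from about 400 to 875 mm from the base axis. Payload 6.5 kg.
Tool frame: the origin (TCP) lies at the very end of the fingers, on their centre line; the grasp point (between the pads) lies 19 mm behind it; z points along the fingers, y is the line along which they close (so a half turn about z gives the same grasp; the last joint's range is limited). The gripper opens to 85 mm and grips with 20 to 120 N. Pads are 22 mm wide; open, the fingers measure 114 mm over their backs; the gripper's body (76 mm by 85 mm) begins 54 mm behind the grasp point. The pads swing forward as they close: fully open they stand 13 mm farther back than shut.
Start: joints at [-68.595, 30.733, -0.252, 88.115, 0.149, 61.152, -4.079], TCP at [276.737, 588.138, 231.29] pointing down, gripper open.
Joint ranges: [-154.64, 154.64], [-21.42, 123.67], [-72.66, 72.17], [13.99, 137.28], [-74.86, 254.86], [10.95, 109.41], [-158.01, 158.01]. Speed limits (degrees/s): [136.94, 136.94, 180, 180, 180, 180, 180].

### API

Orientations are given as [roll, pitch, yaw] about the fixed x, y, z axes, in that order (R = Rz(yaw) Ry(pitch) Rx(roll)).
In Python, from cell import sensors, viewer, arm gives the robot as it stands. The module is installed in compiled form; this text tells all that it offers.
- The arm moves only by the shell command python3 -m jog 'ROWS' [OPENING] [FORCE]. ROWS is a JSON object of lists of equal length, an entry for each row: "delta_pos": the shift along the tool's x, y, z in units of 0.12 m (1.0 is 0.12 m), a list of three; "dr": the turn, a rotation vector about the tool's x, y, z in units of 360 degrees (1.0 is 360 degrees), a list of three. A call has exactly 10 rows; each row shifts and turns the commanded pose from where the row before left it, along the tool's axes as they then stand; what a row does not reach is not made up. A row lasts 1/8 s, in which the tool goes at most 62.5 mm and 10.7 degrees, less where a joint would pass 70% of its speed; a pose out of reach is approached as far as the arm can. A call with a number of a shift or a turn outside -1 to 1 is refused whole. A call with a gripper value outside its range is refused whole. OPENING is the opening, from -1 (shut) to 1 (fully open), set as the call begins (- or left out, the last holds). The fingers move at their own pace and stop on an object; FORCE is the grip in N (left out, the last holds). Time passes only in rows, so rows that do not move let the fingers close, or fill a call up. It gives the time, the measured TCP pose, the force, the opening and the grip force at its end, in the units of the state.
- sensors.observe(): the state, without advancing time (a new reading comes with each control period).
- viewer.camera(name): name is "scene" or "top" or "wrist"; returns the picture (400x640x3 uint8, red, green, blue); there is no depth.
- viewer.get_calibration(name): a dict with "camera_matrix" (3x3 intrinsics, pixels), "T" (4x4, takes a point from camera to world coordinates). Camera axes: x right, y up, looking along -z (the intrinsics and any distortion apply to the point x, -y, -z); pixel columns grow to the right and rows downward; lengths in mm; the calibration is good to about 2 mm. The wrist camera is an equidistant fisheye: a pixel r from the principal point sees the ray r / f radians off the axis. A picture is of the moment at which its call begins: read the wrist's pose just before it. get_calibration takes no time and is no camera call; for the wrist camera it gives the pose at the moment of the call.
- arm.sign_off(): hands the job in; it is judged then, once.
The state is a dict: "clock": time; "qpos": joint angles; "joint_velocities": joint speeds; "joint_torque": joint torques, N m; "position": TCP position; "eef_rot": TCP orientation; "wrist_force": force on the tool from outside, world axes, zero at the start; "moment": the same for the moment, N m; "grip_width": opening from 0.0 (shut) to 1.0 (fully open); "finger_force": force on a finger pad.
Only numpy, scipy, OpenCV 4.12 (cv2) and the standard library are available. Lean on these libraries where they do the work, as an engineer would, in place of code of your own. Each camera call takes 0.05 s, during which the arm holds its last target. There are 200 camera calls.

### The job

The dropper vial with the blue top has to go on the balance, but the two capped bottles on the reagent tray stand in its way: first park each bottle upright on the coaster of its own cap colour, then stand the blue vial upright on the middle of the balance pan. Finally put each bottle back on the very place on the tray where it stood at the start, and leave the red-topped vial, the timer and the loose petri dish alone.

Things in the scene. Friction and masses are not known exactly. Their poses are not given: they have to be found in the camera images.
- green_bottle: clear glass bottle with a green screw cap, standing at the front of the tray: 60 mm diameter, 136 mm tall, 0.2 kg or so; cap and neck 36 mm diameter from 90 mm up to the top. Origin at the centre of its underside, z up along the bottle.
- red_bottle: clear glass bottle with a red screw cap, standing at the front of the tray: 56 mm diameter, 106 mm tall, 0.16 kg or so; cap and neck 36 mm diameter from 70 mm up to the top. Origin at the centre of its underside, z up along the bottle.
- blue_vial: small white dropper vial with a blue pointed top, standing at the back of the tray: 18 mm diameter, 48 mm tall (white body 17 mm wide up to 30 mm, then the top, 15 mm wide; 0.02 kg). Origin at the centre of its underside, z up. This one goes on the balance.
- red_vial: the same vial with a red top, standing beside the blue one, 44 mm from centre to centre; it stays where it is.
- tray: fixed white tray, 140 (its x) by 190 mm (y), grey rim 5 mm thick, 14 mm high; origin under its centre, floor top 6 mm above. x points away from the robot within 0.35 rad. Flat grey rings mark places: 72 mm wide for the bottles in front at x = -30, y = +41, -41 mm; 29 mm wide for the vials behind at x = +18, y = +22, -22. Left and right vary; starts are within 3 mm of the centres.
- coaster_green: fixed round coaster with a green border and a white middle, 100 mm diameter, 4 mm thick; origin at the centre of its underside. Parking place of the green-capped bottle.
- coaster_red: fixed round coaster with a red border and a white middle, 100 mm diameter, 4 mm thick; origin at the centre of its underside. Parking place of the red-capped bottle.
- pan (a point): centre of the top of the round black weighing pan (96 mm diameter, flat) of the blue pocket balance; the balance is fixed, 120 by 170 mm, and the pan's top is 32 mm above the worktop.
- timer: white and black bench timer, 65 x 64 x 71 mm, leaning on its foot beyond the tray; origin at the centre of its underside. Leave it alone.
- dish: petri dish lying by itself to the right of the tray, 91 mm diameter, 14 mm high; origin at the centre of its underside. Leave it alone.
Not all that is in view belongs to the job. Leave any purple look-alike of the green_bottle alone. What is shaped like the part that bears pan but yellow is not meant.

How it is judged:
By the outcome, as a careful person would: the job done as asked, in the order asked, and still so for the second after the job is handed in, with the robot touching nothing.
It also fails if it takes over 112 s, if anything falls off the work surface, if the arm or the gripper's body presses on something with over 40 N, if the wrist force passes 120 N, or if a joint passes its speed limit or range.

## Working session

There is one attempt and no reset: what is moved stays moved. The work goes in short steps, Python scripts to look and compute and a shell command to move; the robot and the scene stay as the last step left them, time stands still between calls to the robot, and variables do not carry over. Pictures are saved under pics/ and viewed, at most 16 in all, crops included, and the job is handed in when it is done.

```bash
mkdir -p pics; python3 - <<'E'
from cell import sensors, viewer, arm
import cv2
for n in ["scene","top"]:
    im=viewer.camera(n); cv2.imwrite(f"pics/{n}0.png",im[:,:,::-1])
    c=viewer.get_calibration(n); print(n,c)
print(sensors.observe())
E
```

```text
scene {'camera_matrix': array([[401.28067666,   0.        , 321.93261003],
       [  0.        , 401.28067666, 199.24063138],
       [  0.        ,   0.        ,   1.        ]]), 'T': array([[ 8.05411830e-01,  2.50273166e-01, -5.37284959e-01,
        -3.09188545e+02],
       [-5.92654650e-01,  3.53048487e-01, -7.23959413e-01,
        -1.01343399e+03],
       [ 8.50002696e-03,  9.01509905e-01,  4.32674983e-01,
         8.05078460e+02],
       [ 0.00000000e+00,  0.00000000e+00,  0.00000000e+00,
         1.00000000e+00]])}
top {'camera_matrix': array([[427.99072908,   0.        , 314.86568725],
       [  0.        , 427.99072908, 194.47195465],
       [  0.        ,   0.        ,   1.        ]]), 'T': array([[-2.88325351e-02,  9.89861921e-01, -1.39075740e-01,
         3.64657606e+02],
       [-9.99308855e-01, -3.18100338e-02, -1.92336460e-02,
         1.86274870e+02],
       [-2.34626577e-02,  1.38425064e-01,  9.90094948e-01,
         1.60647590e+03],
       [ 0.00000000e+00,  0.00000000e+00,  0.00000000e+00,
         1.00000000e+00]])}
{'clock': 0.1, 'qpos': array([-68.59386044,  30.77442076,  -0.25439862,  88.16430423,
         0.15070589,  61.15072812,  -4.079592  ]), 'joint_velocities': array([ 0.08009814, -0.0696604 ,  0.01775777, -0.09906391,  0.01901747,
        0.00370718,  0.03005075]), 'joint_torque': array([ 2.33237457e-03, -5.84569073e+01,  1.05162911e+00, -2.59775573e+01,
        1.26036452e-02,  4.65748395e-03,  2.53985650e-05]), 'position': array([276.52965109, 587.628757  , 230.49136793]), 'eef_rot': array([-1.79911225e+02,  8.05971542e-03,  1.54805772e+02]), 'wrist_force': array([ 0.73441672, -0.33912842,  0.37047216]), 'moment': array([ 0.01121017,  0.02030265, -0.01793359]), 'finger_force': 0.0, 'grip_width': 1.0034501546568515}
```

View pics/scene0.png

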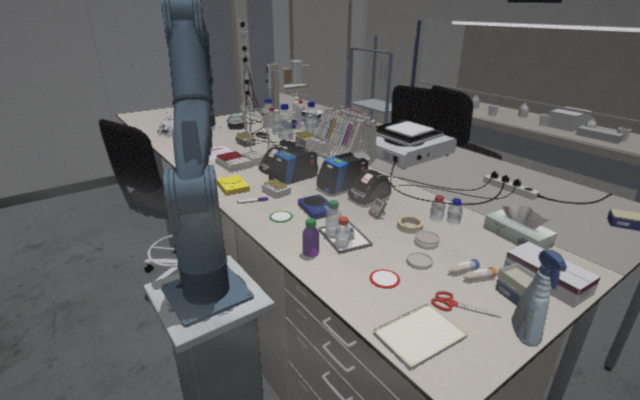

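View pics/top0.png

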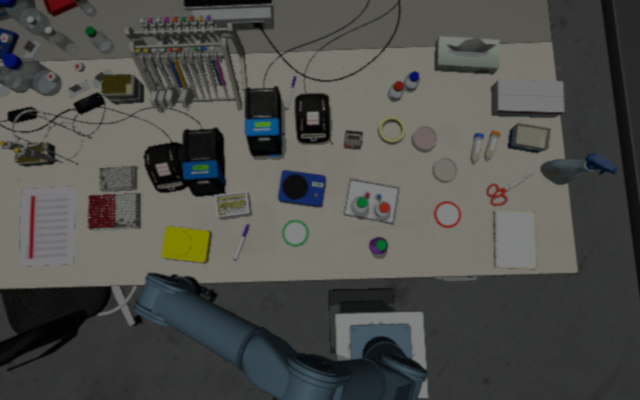

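The overview shows the tray near (371,201) in top, with green cap (361,204), red cap (383,209), green coaster (295,233), red coaster (447,214) and pan (294,187). The purple decoy is at (378,246). Next I'll zoom in.

```bash
cat > h.py <<'E'
import numpy as np, cv2
from scipy.spatial.transform import Rotation as Ro
from cell import sensors, viewer, arm
def ray(c,u,v,fish=False):
    K,T=c["camera_matrix"],c["T"]; x=(u-K[0,2])/K[0,0]; y=(v-K[1,2])/K[1,1]
    if fish:
        r=np.hypot(x,y); s=np.sin(r)/r if r>1e-9 else 1; d=np.array([x*s,-y*s,-np.cos(r)])
    else: d=np.array([x,-y,-1.])
    d=T[:3,:3]@d; return T[:3,3],d/np.linalg.norm(d)
def plane(c,u,v,z,fish=False):
    o,d=ray(c,u,v,fish); return o+d*(z-o[2])/d[2]
def tri(r1,r2):
    (o1,d1),(o2,d2)=r1,r2
    s=np.linalg.lstsq(np.c_[d1,-d2],o2-o1,rcond=None)[0]
    a,b=o1+s[0]*d1,o2+s[1]*d2; return (a+b)/2,np.linalg.norm(a-b)
def save(n,im): cv2.imwrite(f"pics/{n}.png",im[:,:,::-1])
def go(target,rpy=None):
    "shift in tool axes, units of 0.12 m, from measured pose"
    s=sensors.observe(); R=Ro.from_euler("xyz",s["eef_rot"],degrees=True)
    dp=R.inv().apply(np.array(target)-s["position"])/120
    dr=None if rpy is None else (R.inv()*Ro.from_euler("xyz",rpy,degrees=True)).as_rotvec(degrees=True)/360
    return dp.round(3),None if dr is None else dr.round(4)
def blobs(im,lo,hi,amin=8,roi=None):
    hsv=cv2.cvtColor(im,cv2.COLOR_RGB2HSV); m=cv2.inRange(hsv,np.array(lo),np.array(hi))
    if roi: k=np.zeros_like(m);k[roi[1]:roi[3],roi[0]:roi[2]]=1;m*=k
    n,l,st,ce=cv2.connectedComponentsWithStats(m)
    return [(ce[i].round(1),st[i].tolist()) for i in range(1,n) if st[i,4]>=amin]
E
python3 - <<'E'
from h import *
t=cv2.imread("pics/top0.png"); s=cv2.imread("pics/scene0.png")
a=cv2.resize(t[160:260,270:470],None,fx=4,fy=4,interpolation=cv2.INTER_CUBIC)
cv2.imwrite("pics/ct.png",a)
a=cv2.resize(s[170:300,260:440],None,fx=4.4,fy=4.4,interpolation=cv2.INTER_CUBIC)
cv2.imwrite("pics/cs.png",a)
for n,im in(("top",t),("scene",s)):
    im=im[:,:,::-1].copy(); roi=(270,160,470,260) if n=="top" else (260,170,440,300)
    c=viewer.get_calibration(n)
    for col,lo,hi in (("g",(45,80,50),(85,255,255)),("r",(0,110,60),(8,255,255)),("r2",(172,110,60),(180,255,255)),("b",(100,120,50),(125,255,255)),("blk",(0,0,0),(180,255,40))):
        print(n,col,[(tuple(p),st) for p,st in blobs(im,lo,hi,4,roi)])
E
```

```text
top g [((np.float64(361.6), np.float64(201.8)), [357, 197, 10, 11, 84]), ((np.float64(295.1), np.float64(232.7)), [282, 220, 26, 26, 148]), ((np.float64(381.1), np.float64(244.6)), [376, 240, 11, 10, 92])]
top r [((np.float64(447.2), np.float64(214.5)), [434, 201, 27, 27, 155]), ((np.float64(384.2), np.float64(207.1)), [380, 203, 10, 9, 73])]
top r2 [((np.float64(367.1), np.float64(194.5)), [366, 193, 3, 4, 8])]
top b [((np.float64(304.3), np.float64(189.2)), [279, 171, 46, 35, 769]), ((np.float64(378.9), np.float64(195.9)), [378, 195, 3, 3, 8])]
top blk [((np.float64(294.7), np.float64(186.5)), [283, 175, 25, 24, 463])]
scene g [((np.float64(333.2), np.float64(202.0)), [330, 201, 7, 3, 20]), ((np.float64(290.8), np.float64(216.5)), [290, 215, 2, 4, 4]), ((np.float64(310.5), np.float64(220.8)), [306, 218, 9, 7, 44])]
scene r [((np.float64(437.7), np.float64(197.7)), [436, 195, 4, 7, 23]), ((np.float64(342.9), np.float64(218.9)), [339, 217, 9, 6, 37]), ((np.float64(384.6), np.float64(281.7)), [370, 271, 30, 17, 92]), ((np.float64(436.7), np.float64(296.3)), [432, 292, 8, 8, 32])]
scene r2 []
scene b [((np.float64(301.5), np.float64(201.0)), [300, 199, 4, 5, 8]), ((np.float64(312.5), np.float64(209.0)), [306, 205, 16, 9, 59]), ((np.float64(323.2), np.float64(209.5)), [322, 209, 3, 2, 4])]
scene blk [((np.float64(311.0), np.float64(292.0)), [307, 288, 9, 9, 9])]
```

View pics/ct.png

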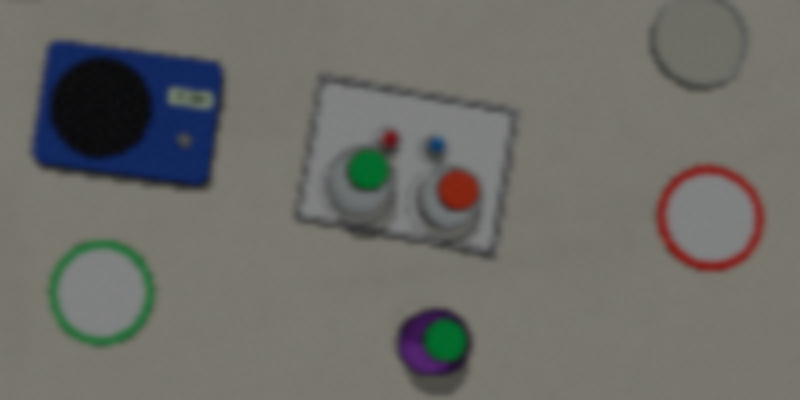

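View pics/cs.png

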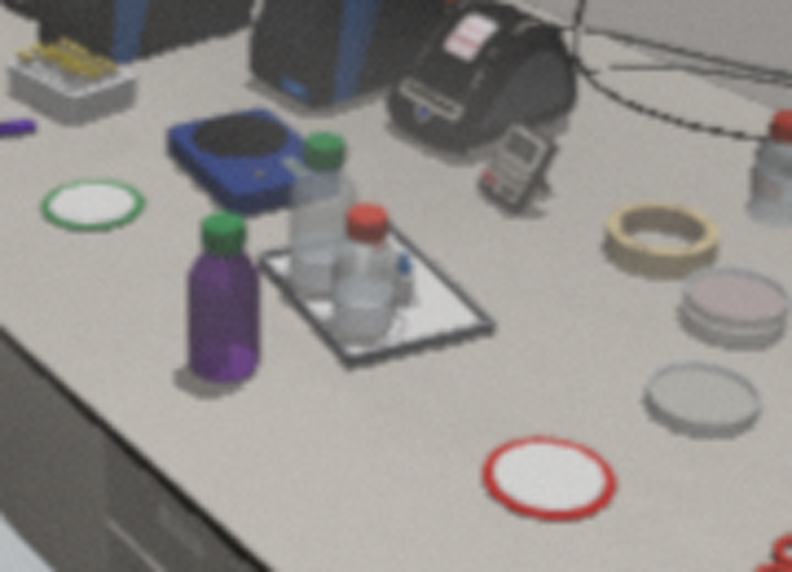

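The crops show all targets clearly. In top: tray corners about (350,179), (399,187), (393.5,224), (344,215); blue vial at the right rear (379,196), red vial at the left (367,194.5). In scene: green cap (333,203) and red cap (343,219).

```bash
python3 - <<'E'
from h import *
T=viewer.get_calibration("top");S=viewer.get_calibration("scene")
P=lambda n,u,v,z:print(n,plane(T,u,v,z).round(1))
P("gcap",361.6,201.8,142);P("rcap",384.2,207.1,112);P("bvial",378.9,195.9,48);P("rvial",367.1,194.5,48)
P("cg",295.1,232.7,4);P("cr",447.2,214.5,4);P("pan",295.2,186.7,32);P("purple",381.1,244.6,136);P("dish",445,170,14)
c=[plane(T,u,v,14)[:2] for u,v in((350,179),(399,187),(393.5,224),(344,215))]
print(np.round(c,1),np.mean(c,0)); P("timer",353,140,50)
for n,a,b in(("gcap",(361.6,201.8),(333.5,201.5)),("rcap",(384.2,207.1),(342.9,217.5)),("cr",(447.2,214.5),(384.6,278.5)),("cg",(295.1,232.7),(281,216.3)),("pan",(295.2,186.7),(314.5,200.5))):
    print(n,*tri(ray(T,*a),ray(S,*b)))
print(viewer.get_calibration("wrist"))
E
```

```text
gcap [539.8  54.8 142. ]
rcap [522.2 -25.9 112. ]
bvial [570.8 -17.8  48. ]
rvial [577.3  25.   48. ]
cg [447.9 295.5   4. ]
cr [ 498.5 -273.9    4. ]
pan [617.4 289.3  32. ]
purple [391.9  -5.5 136. ]
dish [ 665.5 -274.8   14. ]
[[643.   83.1]
 [606.5 -99. ]
 [468.5 -71. ]
 [507.6 110.9]] [556.40531661   5.99929716]
timer [783.9  68.3  50. ]
gcap [539.23447668  55.14659743 141.70235357] 1.3684264731644096
rcap [521.23020694 -25.13121845 113.92893144] 1.8360182735649393
cr [ 498.54264526 -274.16440352    2.95611352] 0.10335165834765495
cg [447.61604472 295.78571012   2.03157625] 0.7979922165846831
pan [617.26482179 289.52313662  31.47121315] 0.5805679227984093
{'camera_matrix': array([[309.70691629,   0.        , 324.23109052],
       [  0.        , 309.70691629, 197.8546673 ],
       [  0.        ,   0.        ,   1.        ]]), 'T': array([[ 4.25802257e-01, -8.67470965e-01, -2.57267493e-01,
         2.12349604e+02],
       [ 9.04814853e-01,  4.07728401e-01,  1.22750283e-01,
         6.18889147e+02],
       [-1.58704263e-03, -2.85046797e-01,  9.58512287e-01,
         3.72998409e+02],
       [ 0.00000000e+00,  0.00000000e+00,  0.00000000e+00,
         1.00000000e+00]])}
```

```bash
python3 - <<'E'
from h import *
print(go((530,15,280),(180,0,78.6)))
E
```

```text
(array([-3.943, -3.419, -0.407]), array([-2.000e-04,  2.000e-04,  2.117e-01]))
```

```bash
for i in 1 2; do python3 -m jog '{"delta_pos":[[-0.197,-0.171,-0.02],[-0.197,-0.171,-0.02],[-0.197,-0.171,-0.02],[-0.197,-0.171,-0.02],[-0.197,-0.171,-0.02],[-0.197,-0.171,-0.02],[-0.197,-0.171,-0.02],[-0.197,-0.171,-0.02],[-0.197,-0.171,-0.02],[-0.197,-0.171,-0.02]],"dr":[[0,0,0],[0,0,0],[0,0,0],[0,0,0],[0,0,0],[0,0,0],[0,0,0],[0,0,0],[0,0,0],[0,0,0]]}'; done
python3 -m jog '{"delta_pos":[[0,0,0],[0,0,0],[0,0,0],[0,0,0],[0,0,0],[0,0,0],[0,0,0],[0,0,0],[0,0,0],[0,0,0]],"dr":[[0,0,0.0235],[0,0,0.0235],[0,0,0.0235],[0,0,0.0235],[0,0,0.0235],[0,0,0.0235],[0,0,0.0235],[0,0,0.0235],[0,0,0.0237],[0,0,0]]}' 1
python3 - <<'E'
from h import *
s=sensors.observe();print(s["clock"],s["position"],s["eef_rot"],s["qpos"])
np.savez("w1",**viewer.get_calibration("wrist")); im=viewer.camera("wrist");save("w1",im)
print(go((530,15,280),(180,0,78.6)))
E
```

```text
clock: 1.35
position: [403.4, 300.6, 255.1]
eef_rot: [-180.0, -0.0, 154.8]
wrist_force: [-0.1, -0.2, 0.4]
grip_width: 1.001
finger_force: 0.0
clock: 2.6
position: [529.9, 14.6, 279.1]
eef_rot: [-180.0, -0.0, 154.8]
wrist_force: [-0.5, 0.6, 0.7]
grip_width: 1.0
finger_force: 0.0
clock: 3.85
position: [529.6, 15.6, 279.0]
eef_rot: [-180.0, 0.0, 78.7]
wrist_force: [0.2, -0.3, -0.5]
grip_width: 1.001
finger_force: 0.0
3.85 [529.55714613  15.61099138 279.00026882] [-1.79966514e+02  2.09472832e-02  7.86778117e+01] [-30.0048965   17.11708481  28.95881226 104.6467267   -9.39590192
  60.64215562  -8.81116206]
(array([-0.004,  0.004, -0.008]), array([-0.0001,  0.0001,  0.0005]))
```

View pics/w1.png

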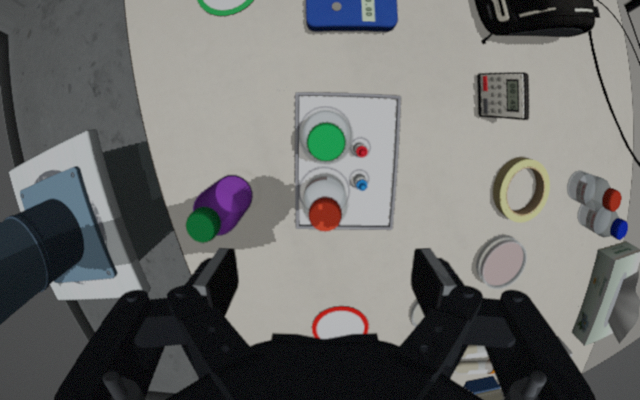

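The wrist view shows green cap (326,142), red cap (325,214), red vial top (361,151), blue vial top (362,184) and tray corners (297,93), (400,97), (391,228), (297,226). I'll take a second view from a shifted place.

```bash
python3 -m jog '{"delta_pos":[[-0.1,0,0],[-0.1,0,0],[-0.1,0,0],[-0.1,0,0],[-0.1,0,0],[-0.1,0,0],[-0.1,0,0],[0,0,0],[0,0,0],[0,0,0]],"dr":[[0,0,0],[0,0,0],[0,0,0],[0,0,0],[0,0,0],[0,0,0],[0,0,0],[0,0,0],[0,0,0],[0,0,0]]}'
python3 - <<'E'
from h import *
np.savez("w2",**viewer.get_calibration("wrist")); im2=viewer.camera("wrist");save("w2",im2)
im1=cv2.imread("pics/w1.png")[:,:,::-1].copy()
for im in(im1,im2):
    for col,lo,hi in (("g",(45,80,50),(85,255,255)),("r",(0,110,60),(8,255,255)),("r2",(172,110,60),(180,255,255)),("b",(100,120,50),(125,255,255))):
        print(col,[(tuple(p.tolist()),st) for p,st in blobs(im,lo,hi,20)])
    hsv=cv2.cvtColor(im,cv2.COLOR_RGB2HSV)
    print("tray rim cols at mid rows", )
E
```

```text
clock: 5.15
position: [513.4, -66.2, 279.2]
eef_rot: [-180.0, -0.0, 78.6]
wrist_force: [-0.6, -0.2, 0.4]
grip_width: 1.003
finger_force: 0.0
g [((224.2, 8.4), [198, 0, 55, 16, 318]), ((325.7, 141.6), [307, 123, 38, 38, 1153]), ((201.2, 225.5), [186, 209, 32, 34, 797])]
r [((484.8, 83.4), [483, 76, 5, 15, 40]), ((612.1, 199.1), [603, 189, 18, 23, 288]), ((324.7, 214.1), [309, 198, 32, 33, 848]), ((338.7, 317.7), [312, 306, 57, 33, 385])]
r2 [((484.7, 83.2), [484, 77, 3, 13, 26]), ((361.2, 151.3), [356, 146, 11, 11, 95])]
b [((349.4, 13.7), [306, 0, 91, 28, 2058]), ((361.3, 184.5), [356, 180, 11, 10, 86]), ((618.9, 228.4), [611, 219, 17, 20, 262]), ((482.5, 384.4), [468, 377, 31, 16, 291])]
tray rim cols at mid rows
g [((325.3, 52.5), [306, 34, 40, 38, 1182]), ((194.3, 147.9), [177, 130, 36, 36, 1000])]
r [((483.7, 26.0), [481, 19, 6, 15, 39]), ((324.5, 137.6), [308, 121, 34, 34, 926]), ((620.7, 146.5), [611, 137, 18, 22, 278]), ((340.6, 284.7), [311, 263, 61, 51, 672])]
r2 [((362.0, 84.3), [357, 79, 11, 12, 93])]
b [((362.7, 119.0), [358, 114, 11, 11, 97]), ((629.0, 180.7), [621, 171, 17, 21, 281]), ((481.0, 368.6), [471, 355, 20, 37, 158])]
tray rim cols at mid rows
```

View pics/w2.png

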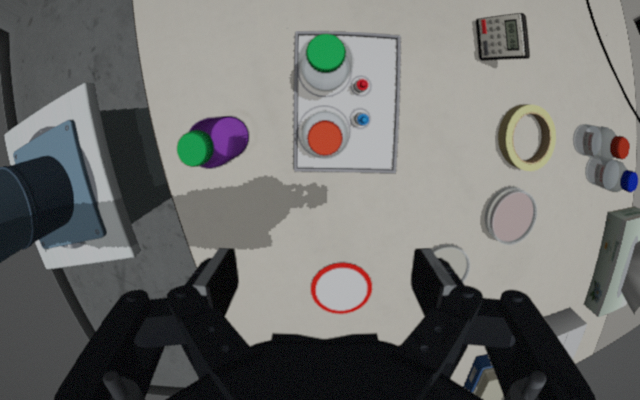

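View 2 shows green cap (325,52), red cap (324.5,138), blue vial (363,119), tray corners (294,33), (400,36), (395,172), (294,170), and the red coaster whole at (341,287). Now triangulating.

```bash
python3 - <<'E'
from h import *
a,b=np.load("w1.npz"),np.load("w2.npz")
for n,p,q in(("gcap",(325.7,141.6),(325.3,52.5)),("rcap",(324.7,214.1),(324.5,137.6)),("rv",(361.2,151.3),(362,84.3)),("bv",(361.3,184.5),(362.7,119)),
  ("c1",(297,93),(294.5,32.5)),("c2",(400,97),(400,36.5)),("c3",(391,228),(395,172)),("c4",(297,226),(294,170))):
    print(n,*[np.round(x,1) for x in tri(ray(a,*p,True),ray(b,*q,True))])
for z in(136,142):print(z,plane(a,325.7,141.6,z,True),plane(b,325.3,52.5,z,True))
for z in(106,112):print(z,plane(a,324.7,214.1,z,True),plane(b,324.5,137.6,z,True))
for n,cc in (("w1",((297,93),(400,97),(391,228),(297,226))),("w2",((294.5,32.5),(400,36.5),(395,172),(294,170)))):
    P=np.array([plane(np.load(n+".npz"),*c,14,True)[:2] for c in cc]); print(P.round(1).tolist(),P.mean(0), "yaw",np.degrees(np.arctan2(*((P[1]+P[2]-P[0]-P[3])[::-1]))))
print("bv48",plane(a,361.3,184.5,48,True),plane(b,362.7,119,48,True), "cr",plane(b,341.6,288,4,True))
E
```

```text
gcap [540.3  56.3 134.4] 0.1
rcap [523.3 -24.6 101.7] 0.1
rv [579.9  25.9  40.3] 0.2
bv [572.9 -16.6  38.7] 0.2
c1 [512.7 114.6   8.4] 2.9
c2 [647.   84.5  13. ] 0.4
c3 [608.  -97.9   8.3] 0.8
c4 [472.3 -69.7   1.5] 1.8
136 [540.35546378  56.43554915 136.        ] [540.20709466  56.00379362 136.        ]
142 [540.45227574  57.07338458 142.        ] [539.96553238  54.93064009 142.        ]
106 [523.55765729 -23.13640151 106.        ] [523.40636443 -24.25052627 106.        ]
112 [523.96473478 -21.04586843 112.        ] [523.50697995 -23.6968244  112.        ]
[[514.6, 114.0], [646.6, 84.5], [606.8, -95.2], [475.3, -65.1]] [560.79020772   9.5462132 ] yaw -12.741769190939616
[[511.5, 113.4], [646.9, 84.3], [607.3, -96.6], [473.1, -67.3]] [559.71417377   8.44334994] yaw -12.217594195283427
bv48 [572.09741576 -14.01513951  48.        ] [571.93241042 -16.05518832  48.        ] cr [ 502.31101532 -268.65577116    4.        ]
```

```bash
python3 - <<'E'
from h import *
print(go((540.2,55.8,180),(180,0,78.4)))
E
```

```text
(array([1.041, 0.019, 0.827]), array([-0.    , -0.    ,  0.0007]))
```

```bash
python3 -m jog '{"delta_pos":[[0.13,0.002,0.103],[0.13,0.002,0.103],[0.13,0.002,0.103],[0.13,0.002,0.103],[0.13,0.002,0.103],[0.13,0.002,0.103],[0.13,0.003,0.103],[0.131,0.003,0.105],[0,0,0],[0,0,0]],"dr":[[0,0,0],[0,0,0],[0,0,0],[0,0,0],[0,0,0],[0,0,0],[0,0,0],[0,0,0],[0,0,0],[0,0,0]]}'
python3 - <<'E'
from h import *
im=viewer.camera("wrist");save("w3",im); print(go((540.2,55.8,104)))
E
```

```text
clock: 6.45
position: [540.2, 54.5, 180.4]
eef_rot: [180.0, 0.0, 78.6]
wrist_force: [-0.1, -0.6, 0.4]
grip_width: 0.997
finger_force: 0.0
(array([ 0.012, -0.004,  0.638]), None)
```

View pics/w3.png

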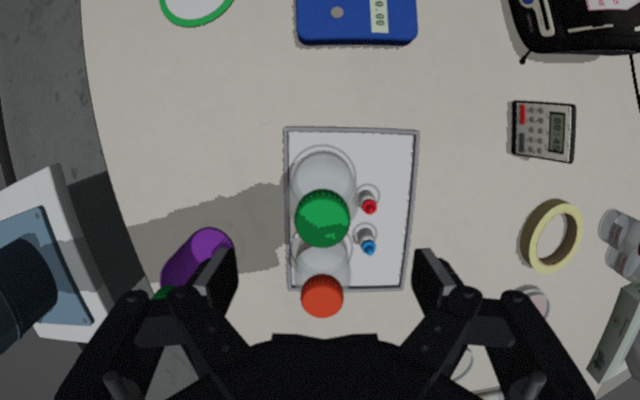

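The green cap is at (323,218), on the midline between the fingers (col ~325), with the red cap at (322,297) clear of them. I'll descend, grasp and lift.

```bash
python3 -m jog '{"delta_pos":[[0.006,-0.002,0.08],[0.006,-0.002,0.08],[0,0,0.08],[0,0,0.08],[0,0,0.08],[0,0,0.08],[0,0,0.08],[0,0,0.078],[0,0,0],[0,0,0]],"dr":[[0,0,0],[0,0,0],[0,0,0],[0,0,0],[0,0,0],[0,0,0],[0,0,0],[0,0,0],[0,0,0],[0,0,0]]}'
python3 -m jog '{"delta_pos":[[0,0,0],[0,0,0],[0,0,0],[0,0,0],[0,0,0],[0,0,0],[0,0,0],[0,0,0],[0,0,0],[0,0,0]],"dr":[[0,0,0],[0,0,0],[0,0,0],[0,0,0],[0,0,0],[0,0,0],[0,0,0],[0,0,0],[0,0,0],[0,0,0]]}' -1 40
python3 -m jog '{"delta_pos":[[0,0,-0.02],[0,0,-0.04],[0,0,-0.06],[0,0,-0.08],[0,0,-0.08],[0,0,-0.08],[0,0,-0.08],[0,0,-0.06],[0,0,0],[0,0,0]],"dr":[[0,0,0],[0,0,0],[0,0,0],[0,0,0],[0,0,0],[0,0,0],[0,0,0],[0,0,0],[0,0,0],[0,0,0]]}'
python3 - <<'E'
from h import *
print(go((447.7,295.6,164)))
E
```

```text
clock: 7.75
position: [540.1, 56.7, 103.8]
eef_rot: [180.0, -0.0, 78.6]
wrist_force: [0.5, -0.6, 0.1]
grip_width: 1.001
finger_force: 0.0
clock: 9.0
position: [539.9, 56.8, 103.9]
eef_rot: [-180.0, -0.0, 78.6]
wrist_force: [-1.2, 0.5, 5.3]
grip_width: 0.41
finger_force: 39.6
clock: 10.25
position: [539.6, 56.7, 163.4]
eef_rot: [-180.0, 0.0, 78.6]
wrist_force: [-0.4, -0.4, -1.9]
grip_width: 0.413
finger_force: 40.0
(array([ 1.8  , -1.144, -0.005]), None)
```

```bash
python3 -m jog '{"delta_pos":[[0.09,-0.057,0],[0.18,-0.114,0],[0.234,-0.149,0],[0.252,-0.16,0],[0.252,-0.16,0],[0.252,-0.16,0],[0.234,-0.149,0],[0.18,-0.114,0],[0.09,-0.057,0],[0.036,-0.024,0]],"dr":[[0,0,0],[0,0,0],[0,0,0],[0,0,0],[0,0,0],[0,0,0],[0,0,0],[0,0,0],[0,0,0],[0,0,0]]}'
cat >> h.py <<'E'
def ringcentre(n,c,im,lo,hi,zs,fish=False,amin=60,roi=None):
    hsv=cv2.cvtColor(im,cv2.COLOR_RGB2HSV); m=cv2.inRange(hsv,np.array(lo),np.array(hi))
    k=np.zeros_like(m)
    if roi: k[roi[1]:roi[3],roi[0]:roi[2]]=1
    else: k[:]=1
    v,u=np.nonzero(m*k)
    for z in zs:
        P=np.array([plane(c,a,b,z,fish)[:2] for a,b in zip(u,v)])
        A=np.c_[2*P,np.ones(len(P))]; s=np.linalg.lstsq(A,(P**2).sum(1),rcond=None)[0]
        print(n,z,s[:2].round(1),"r",np.sqrt(s[2]+s[0]**2+s[1]**2).round(1),len(P))
E
python3 - <<'E'
from h import *
print(sensors.observe()["position"])
c=viewer.get_calibration("wrist"); np.savez("w4",**c); im=viewer.camera("wrist");save("w4",im)
ringcentre("cr w2",np.load("w2.npz"),cv2.imread("pics/w2.png")[:,:,::-1].copy(),(0,110,60),(8,255,255),(0,4),True,roi=(305,258,380,320))
t=viewer.camera("top");save("top1",t)
T=viewer.get_calibration("top")
ringcentre("cr top",T,t,(0,110,60),(8,255,255),(4,),roi=(430,195,470,235))
ringcentre("cg top0",T,cv2.imread("pics/top0.png")[:,:,::-1].copy(),(45,80,50),(85,255,255),(4,),roi=(275,212,315,252))
E
```

```text
clock: 11.5
position: [447.5, 296.1, 163.4]
eef_rot: [-180.0, 0.0, 78.6]
wrist_force: [0.3, -0.7, -2.0]
grip_width: 0.41
finger_force: 40.0
[447.53313455 296.05901054 163.43203994]
cr w2 0 [ 500.8 -273.8] r 46.1 672
cr w2 4 [ 501.1 -271.1] r 45.7 672
cr top 4 [ 500.2 -273.8] r 45.8 155
cg top0 4 [448.1 296.1] r 45.2 148
```

View pics/w4.png

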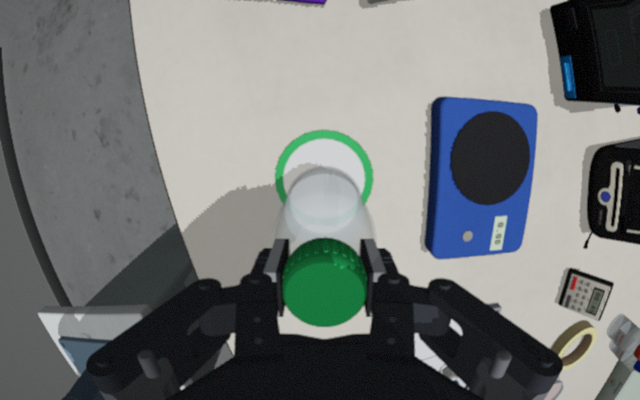

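The green bottle is held by its cap (324,282). The coaster ring (324,175) lies below it, and the pan is in view at (490,158). Lowering and releasing.

```bash
python3 -m jog '{"delta_pos":[[0,0,0.04],[0,0,0.06],[0,0,0.08],[0,0,0.08],[0,0,0.08],[0,0,0.07],[0,0,0.05],[0,0,0.03],[0,0,0.015],[0,0,0.005]],"dr":[[0,0,0],[0,0,0],[0,0,0],[0,0,0],[0,0,0],[0,0,0],[0,0,0],[0,0,0],[0,0,0],[0,0,0]]}'
python3 - <<'E'
from h import *
c=np.load("w4.npz");im=cv2.imread("pics/w4.png")[:,:,::-1].copy()
ringcentre("cg w4",c,im,(45,80,50),(85,255,255),(4,),True,roi=(260,120,385,215))
for u0,n in((450,"pan w4"),):
    hsv=cv2.cvtColor(im,cv2.COLOR_RGB2HSV);m=cv2.inRange(hsv,(0,0,0),(180,120,70));m[:,:446]=0;m[:,534:]=0;m[:105]=0;m[208:]=0
    l=max(cv2.findContours(m,cv2.RETR_EXTERNAL,cv2.CHAIN_APPROX_NONE)[0],key=cv2.contourArea)[:,0]
    P=np.array([plane(c,a,b,32,True)[:2] for a,b in l]);A=np.c_[2*P,np.ones(len(P))]; s=np.linalg.lstsq(A,(P**2).sum(1),rcond=None)[0];print(n,s[:2],np.sqrt(s[2]+s[0]**2+s[1]**2))
E
```

```text
clock: 12.85
position: [448.1, 295.6, 102.5]
eef_rot: [180.0, -0.0, 78.6]
wrist_force: [1.2, 0.5, -1.7]
grip_width: 0.413
finger_force: 40.0
cg w4 4 [448.7 298.7] r 45.4 1428
pan w4 [618.53777146 294.12673003] 46.3260084065106
```

```bash
python3 -m jog '{"delta_pos":[[0,0,0.004],[0,0,0.004],[0,0,0.002],[0,0,0],[0,0,0],[0,0,0],[0,0,0],[0,0,0],[0,0,0],[0,0,0]],"dr":[[0,0,0],[0,0,0],[0,0,0],[0,0,0],[0,0,0],[0,0,0],[0,0,0],[0,0,0],[0,0,0],[0,0,0]]}'
python3 -m jog '{"delta_pos":[[0,0,0],[0,0,0],[0,0,0],[0,0,0],[0,0,0],[0,0,0],[0,0,-0.05],[0,0,-0.1],[0,0,-0.15],[0,0,-0.2]],"dr":[[0,0,0],[0,0,0],[0,0,0],[0,0,0],[0,0,0],[0,0,0],[0,0,0],[0,0,0],[0,0,0],[0,0,0]]}' 1
python3 - <<'E'
from h import *
print(sensors.observe()["position"],go((523.4,-23,165)))
save("w5",viewer.camera("wrist"))
E
```

```text
clock: 14.1
position: [448.2, 295.8, 101.9]
eef_rot: [180.0, -0.0, 78.6]
wrist_force: [-1.7, -0.6, 5.6]
grip_width: 0.413
finger_force: 40.5
clock: 15.35
position: [448.0, 295.5, 162.7]
eef_rot: [180.0, -0.0, 78.6]
wrist_force: [-0.1, 0.6, 1.0]
grip_width: 0.998
finger_force: 0.0
[448.04341475 295.54032815 162.71635164] (array([-2.478,  1.141, -0.019]), None)
```

View pics/w5.png

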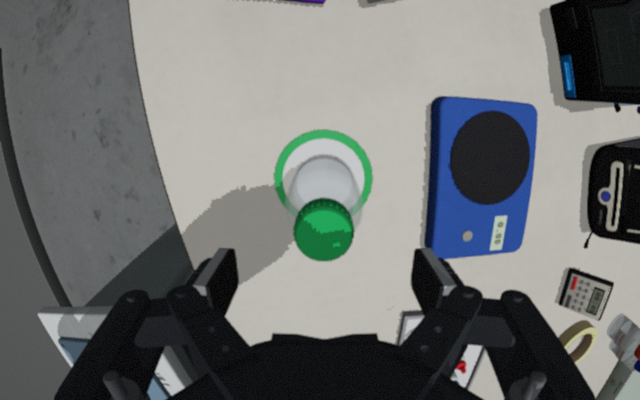

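The green bottle stands on its coaster: bottle base about (325,185) inside the ring at (324,175). On to the red bottle.

```bash
python3 -m jog '{"delta_pos":[[-0.125,0.057,0],[-0.249,0.114,0],[-0.324,0.149,0],[-0.349,0.16,0],[-0.349,0.16,0],[-0.349,0.16,0],[-0.324,0.149,0],[-0.249,0.114,0],[-0.125,0.057,0],[-0.048,0.024,0]],"dr":[[0,0,0],[0,0,0],[0,0,0],[0,0,0],[0,0,0],[0,0,0],[0,0,0],[0,0,0],[0,0,0],[0,0,0]]}'
python3 - <<'E'
from h import *
s=sensors.observe()["position"];print(go((523.4,-24.6,82)))
c=viewer.get_calibration("wrist");im=viewer.camera("wrist");save("w6",im)
b=[x for x in blobs(im,(0,110,60),(8,255,255),400)];print(b)
for p,_ in b: print(plane(c,*p,106,True), plane(c,*p,112,True))
E
```

```text
clock: 16.65
position: [523.1, -25.4, 161.0]
eef_rot: [-180.0, 0.0, 78.5]
wrist_force: [0.5, 0.1, -0.3]
grip_width: 0.998
finger_force: 0.0
(array([0.008, 0.002, 0.658]), None)
[(array([322.5, 214.4]), [297, 188, 53, 54, 2220])]
[523.56144505 -22.94394846 106.        ] [524.02032878 -20.85887349 112.        ]
```

Aligned. Descending, gripping and lifting.

```bash
python3 -m jog '{"delta_pos":[[0.01,0.001,0.08],[0,0.001,0.09],[0,0,0.09],[0,0,0.09],[0,0,0.09],[0,0,0.09],[0,0,0.08],[0,0,0.048],[0,0,0],[0,0,0]],"dr":[[0,0,0],[0,0,0],[0,0,0],[0,0,0],[0,0,0],[0,0,0],[0,0,0],[0,0,0],[0,0,0],[0,0,0]]}'
python3 -m jog '{"delta_pos":[[0,0,0],[0,0,0],[0,0,0],[0,0,0],[0,0,0],[0,0,0],[0,0,0],[0,0,0],[0,0,0],[0,0,0]],"dr":[[0,0,0],[0,0,0],[0,0,0],[0,0,0],[0,0,0],[0,0,0],[0,0,0],[0,0,0],[0,0,0],[0,0,0]]}' -1 40
python3 -m jog '{"delta_pos":[[0,0,-0.02],[0,0,-0.04],[0,0,-0.06],[0,0,-0.08],[0,0,-0.08],[0,0,-0.08],[0,0,-0.08],[0,0,-0.06],[0,0,0],[0,0,0]],"dr":[[0,0,0],[0,0,0],[0,0,0],[0,0,0],[0,0,0],[0,0,0],[0,0,0],[0,0,0],[0,0,0],[0,0,0]]}'
python3 - <<'E'
from h import *
print(go((500.5,-273,142)))
E
```

```text
clock: 17.95
position: [524.2, -23.5, 82.5]
eef_rot: [180.0, -0.0, 78.6]
wrist_force: [0.0, -0.9, -0.3]
grip_width: 1.0
finger_force: 0.0
clock: 19.2
position: [523.9, -23.4, 82.5]
eef_rot: [-180.0, -0.0, 78.6]
wrist_force: [-1.5, -0.2, 5.6]
grip_width: 0.406
finger_force: 39.6
clock: 20.45
position: [523.7, -23.4, 142.0]
eef_rot: [-180.0, 0.0, 78.6]
wrist_force: [-0.0, 0.5, -0.8]
grip_width: 0.407
finger_force: 39.9
(array([-2.077,  0.222,  0.   ]), None)
```

```bash
python3 -m jog '{"delta_pos":[[-0.104,0.011,0],[-0.208,0.022,0],[-0.27,0.029,0],[-0.291,0.031,0],[-0.291,0.031,0],[-0.291,0.031,0],[-0.27,0.029,0],[-0.208,0.022,0],[-0.104,0.011,0],[-0.04,0.005,0]],"dr":[[0,0,0],[0,0,0],[0,0,0],[0,0,0],[0,0,0],[0,0,0],[0,0,0],[0,0,0],[0,0,0],[0,0,0]]}'
python3 -m jog '{"delta_pos":[[0,0,0.04],[0,0,0.06],[0,0,0.08],[0,0,0.08],[0,0,0.08],[0,0,0.07],[0,0,0.05],[0,0,0.03],[0,0,0.016],[0,0,0.008]],"dr":[[0,0,0],[0,0,0],[0,0,0],[0,0,0],[0,0,0],[0,0,0],[0,0,0],[0,0,0],[0,0,0],[0,0,0]]}'
python3 -m jog '{"delta_pos":[[0,0,0],[0,0,0],[0,0,0],[0,0,0],[0,0,0],[0,0,0],[0,0,0],[0,0,0],[0,0,0],[0,0,0]],"dr":[[0,0,0],[0,0,0],[0,0,0],[0,0,0],[0,0,0],[0,0,0],[0,0,0],[0,0,0],[0,0,0],[0,0,0]]}'
python3 - <<'E'
from h import *
print(sensors.observe()["wrist_force"],sensors.observe()["position"])
E
```

```text
clock: 21.7
position: [500.3, -273.6, 142.0]
eef_rot: [-180.0, -0.0, 78.5]
wrist_force: [0.8, -0.0, -1.3]
grip_width: 0.409
finger_force: 40.0
clock: 22.95
position: [500.8, -273.1, 80.7]
eef_rot: [180.0, 0.0, 78.6]
wrist_force: [-0.2, 0.6, -1.0]
grip_width: 0.409
finger_force: 39.9
clock: 24.2
position: [500.8, -273.1, 80.6]
eef_rot: [180.0, 0.0, 78.6]
wrist_force: [-0.3, 0.1, -1.0]
grip_width: 0.411
finger_force: 39.9
[-0.2633624   0.05346366 -1.01462208] [ 500.76162906 -273.0557833    80.60394494]
```

```bash
python3 -m jog '{"delta_pos":[[0,0,0.004],[0,0,0],[0,0,0],[0,0,0],[0,0,0],[0,0,0],[0,0,0],[0,0,0],[0,0,0],[0,0,0]],"dr":[[0,0,0],[0,0,0],[0,0,0],[0,0,0],[0,0,0],[0,0,0],[0,0,0],[0,0,0],[0,0,0],[0,0,0]]}' 1
python3 -m jog '{"delta_pos":[[0,0,-0.04],[0,0,-0.07],[0,0,-0.09],[0,0,-0.09],[0,0,-0.09],[0,0,-0.09],[0,0,-0.09],[0,0,-0.04],[0,0,0],[0,0,0]],"dr":[[0,0,0],[0,0,0],[0,0,0],[0,0,0],[0,0,0],[0,0,0],[0,0,0],[0,0,0],[0,0,0],[0,0,0]]}'
python3 - <<'E'
from h import *
print(go((572.2,-16.5,130)))
np.savez("w7",**viewer.get_calibration("wrist"));save("w7",viewer.camera("wrist"))
E
```

```text
clock: 25.45
position: [500.8, -273.1, 80.1]
eef_rot: [180.0, 0.0, 78.6]
wrist_force: [0.8, 0.9, -0.7]
grip_width: 1.002
finger_force: 0.0
clock: 26.7
position: [500.5, -272.8, 151.7]
eef_rot: [-180.0, -0.0, 78.6]
wrist_force: [0.0, 1.0, 0.5]
grip_width: 0.999
finger_force: 0.0
(array([2.212, 0.163, 0.181]), None)
```

View pics/w7.png

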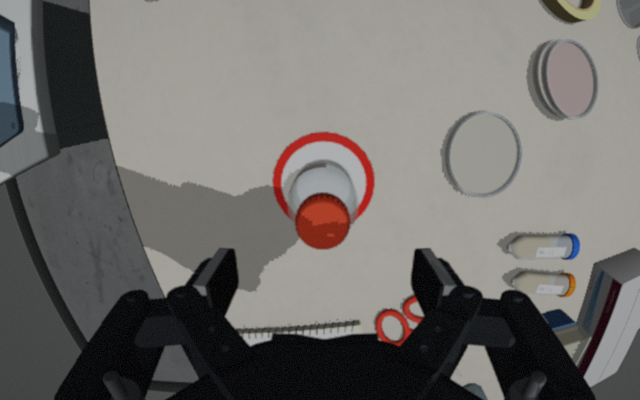

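The red bottle (cap (323,222)) stands inside the red coaster ring (324,180). Now to the blue vial.

```bash
python3 -m jog '{"delta_pos":[[0.111,0.008,0.009],[0.221,0.016,0.018],[0.288,0.021,0.024],[0.31,0.023,0.025],[0.31,0.023,0.025],[0.31,0.023,0.025],[0.288,0.021,0.024],[0.221,0.016,0.018],[0.111,0.008,0.009],[0.042,0.004,0.004]],"dr":[[0,0,0],[0,0,0],[0,0,0],[0,0,0],[0,0,0],[0,0,0],[0,0,0],[0,0,0],[0,0,0],[0,0,0]]}' -0.1
python3 - <<'E'
from h import *
print(go((572.2,-16.5,80)))
c=viewer.get_calibration("wrist");im=viewer.camera("wrist");save("w8",im);a=np.load("w2.npz")
for n,lo,hi,q in(("b",(100,120,50),(125,255,255),(362.7,119)),("r",(172,110,60),(180,255,255),(362,84.3))):
    for p,st in blobs(im,lo,hi,40): print(n,p,st[4],plane(c,*p,44,True).round(1),*tri(ray(c,*p,True),ray(a,*q,True)))
E
```

```text
clock: 28.0
position: [572.3, -16.0, 130.2]
eef_rot: [-180.0, 0.0, 78.6]
wrist_force: [-0.1, -1.0, 0.7]
grip_width: 0.45
finger_force: 0.0
(array([-0.004,  0.   ,  0.418]), None)
b [323.4 202.7] 249 [573.1 -15.1  44. ] [572.85634592 -16.49017837  39.52904403] 0.13590227128373494
r [516.   45.7] 72 [756.5  86.4  44. ] [536.77321344  27.23717919 344.34521978] 36.433661878439665
r [321.7 148.3] 272 [580.2  26.6  44. ] [580.08535078  25.99120244  39.6299029 ] 0.0910618105773731
```

View pics/w8.png

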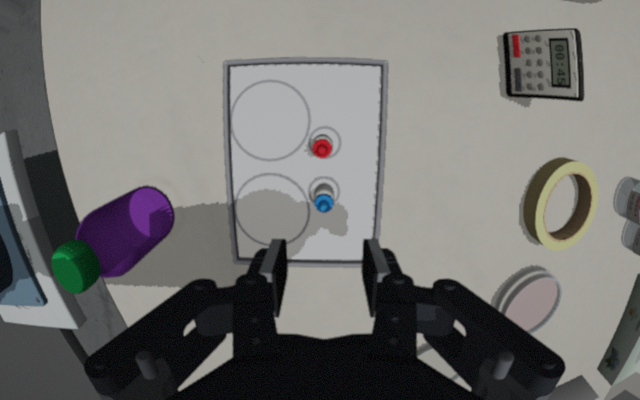

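Blue vial (323,203) is centred between the fingers (midline col ~325), red vial at (322,148). Empty rings: green place (270,120), red place (272,208).

```bash
python3 -m jog '{"delta_pos":[[-0.004,0.003,0.08],[0,0,0.12],[0,0,0.13],[0,0,0.13],[0,0,0.13],[0,0,0.13],[0,0,0.12],[0,0,0.08],[0,0,0.045],[0,0,0.02]],"dr":[[0,0,0],[0,0,0],[0,0,0],[0,0,0],[0,0,0],[0,0,0],[0,0,0],[0,0,0],[0,0,0],[0,0,0]]}'
python3 -m jog '{"delta_pos":[[0,0,0],[0,0,0],[0,0,0],[0,0,0],[0,0,0],[0,0,0],[0,0,0],[0,0,0],[0,0,0],[0,0,0]],"dr":[[0,0,0],[0,0,0],[0,0,0],[0,0,0],[0,0,0],[0,0,0],[0,0,0],[0,0,0],[0,0,0],[0,0,0]]}' -1 20
python3 -m jog '{"delta_pos":[[0,0,-0.02],[0,0,-0.05],[0,0,-0.09],[0,0,-0.12],[0,0,-0.14],[0,0,-0.14],[0,0,-0.12],[0,0,-0.1],[0,0,-0.05],[0,0,0]],"dr":[[0,0,0],[0,0,0],[0,0,0],[0,0,0],[0,0,0],[0,0,0],[0,0,0],[0,0,0],[0,0,0],[0,0,0]]}'
python3 - <<'E'
from h import *
print(go((617.7,290.5,110)))
save("w9",viewer.camera("wrist"))
E
```

```text
clock: 29.3
position: [572.8, -17.3, 12.1]
eef_rot: [180.0, -0.0, 78.6]
wrist_force: [-0.3, 0.3, 0.3]
grip_width: 0.452
finger_force: 0.0
clock: 30.55
position: [572.9, -17.3, 12.4]
eef_rot: [180.0, -0.0, 78.6]
wrist_force: [-0.8, -0.1, 5.2]
grip_width: 0.19
finger_force: 20.7
clock: 31.8
position: [572.8, -17.2, 112.0]
eef_rot: [180.0, -0.0, 78.6]
wrist_force: [-0.1, 0.1, -0.4]
grip_width: 0.192
finger_force: 20.3
(array([ 2.588, -0.14 ,  0.017]), None)
```

View pics/w9.png

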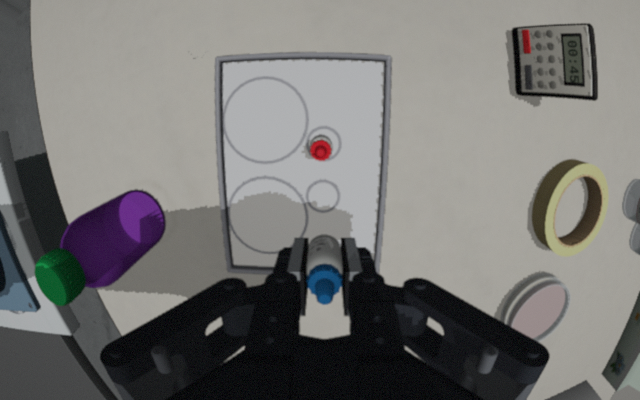

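The blue vial (323,280) is held upright, and the red vial (320,150) is undisturbed. Carrying it to the pan.

```bash
python3 -m jog '{"delta_pos":[[0.129,-0.007,0],[0.259,-0.014,0],[0.336,-0.018,0],[0.362,-0.02,0],[0.362,-0.02,0],[0.362,-0.02,0],[0.336,-0.018,0],[0.259,-0.014,0],[0.129,-0.007,0],[0.054,-0.002,0]],"dr":[[0,0,0],[0,0,0],[0,0,0],[0,0,0],[0,0,0],[0,0,0],[0,0,0],[0,0,0],[0,0,0],[0,0,0]]}'
python3 - <<'E'
from h import *
print(sensors.observe()["position"],sensors.observe()["finger_force"])
c=viewer.get_calibration("wrist");np.savez("w10",**c);im=viewer.camera("wrist");save("w10",im)
E
```

```text
clock: 33.1
position: [617.2, 291.3, 111.2]
eef_rot: [-180.0, 0.0, 78.6]
wrist_force: [0.6, 1.2, 0.5]
grip_width: 0.193
finger_force: 20.3
[617.1670817  291.25865551 111.24912286] 20.330724120140076
```

View pics/w10.png

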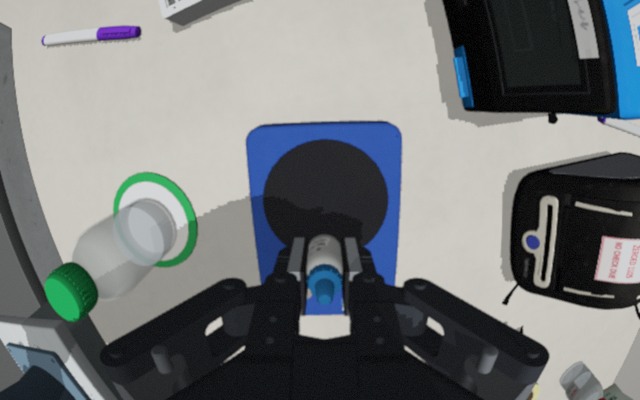

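Vial at (325,285) is held over the pan, whose centre is near (326,202) by perspective; the green bottle is upright on its coaster at left. Lowering.

```bash
python3 - <<'E'
from h import *
c=np.load("w10.npz");print(plane(c,326,202,32,True)); 
l=[plane(c,*p,32,True)[:2] for p in((326,139.5),(263.5,200),(388,200),(280,158),(372,158))]
P=np.array(l);A=np.c_[2*P,np.ones(len(P))]; s=np.linalg.lstsq(A,(P**2).sum(1),rcond=None)[0];print(s[:2],np.sqrt(s[2]+s[0]**2+s[1]**2))
E
python3 -m jog '{"delta_pos":[[0,0,0.04],[0,0,0.07],[0,0,0.09],[0,0,0.09],[0,0,0.09],[0,0,0.08],[0,0,0.06],[0,0,0.04],[0,0,0.025],[0,0,0.01]],"dr":[[0,0,0],[0,0,0],[0,0,0],[0,0,0],[0,0,0],[0,0,0],[0,0,0],[0,0,0],[0,0,0],[0,0,0]]}'
```

```text
[620.37888726 294.39112534  32.        ]
[620.24440585 294.19638575] 47.32628805141566
clock: 34.4
position: [617.8, 290.5, 40.4]
eef_rot: [180.0, -0.0, 78.6]
wrist_force: [-0.4, -0.4, 0.2]
grip_width: 0.192
finger_force: 20.3
```

```bash
python3 -m jog '{"delta_pos":[[0.007,0.003,0],[0.007,0.003,0.003],[0,0,0.004],[0,0,0.003],[0,0,0.003],[0,0,0.002],[0,0,0],[0,0,0],[0,0,0],[0,0,0]],"dr":[[0,0,0],[0,0,0],[0,0,0],[0,0,0],[0,0,0],[0,0,0],[0,0,0],[0,0,0],[0,0,0],[0,0,0]]}'
python3 -m jog '{"delta_pos":[[0,0,0.002],[0,0,0.002],[0,0,0],[0,0,0],[0,0,0],[0,0,0],[0,0,0],[0,0,0],[0,0,0],[0,0,0]],"dr":[[0,0,0],[0,0,0],[0,0,0],[0,0,0],[0,0,0],[0,0,0],[0,0,0],[0,0,0],[0,0,0],[0,0,0]]}'
```

```text
clock: 35.65
position: [618.7, 292.0, 38.6]
eef_rot: [-180.0, 0.0, 78.6]
wrist_force: [1.1, -0.8, -0.9]
grip_width: 0.191
finger_force: 20.3
clock: 36.9
position: [618.7, 292.0, 38.2]
eef_rot: [180.0, -0.0, 78.6]
wrist_force: [-1.0, -1.7, 3.9]
grip_width: 0.19
finger_force: 20.6
```

Contact. Now a gentle partial opening, then a straight lift.

```bash
python3 -m jog '{"delta_pos":[[0,0,0],[0,0,0],[0,0,0],[0,0,0],[0,0,0],[0,0,0],[0,0,0],[0,0,0],[0,0,0],[0,0,0]],"dr":[[0,0,0],[0,0,0],[0,0,0],[0,0,0],[0,0,0],[0,0,0],[0,0,0],[0,0,0],[0,0,0],[0,0,0]]}' 0
python3 -m jog '{"delta_pos":[[0,0,-0.04],[0,0,-0.08],[0,0,-0.13],[0,0,-0.16],[0,0,-0.16],[0,0,-0.16],[0,0,-0.16],[0,0,-0.1],[0,0,-0.04],[0,0,0]],"dr":[[0,0,0],[0,0,0],[0,0,0],[0,0,0],[0,0,0],[0,0,0],[0,0,0],[0,0,0],[0,0,0],[0,0,0]]}'
python3 - <<'E'
from h import *
print(go((448.2,295.8,162)))
c=viewer.get_calibration("wrist");im=viewer.camera("wrist");save("w11",im)
print([(p,st[4],plane(c,*p,72,True)) for p,st in blobs(im,(95,120,50),(112,255,255),40,(280,130,380,330))])
T=viewer.get_calibration("top")
E
```

```text
clock: 38.15
position: [618.7, 292.0, 38.1]
eef_rot: [180.0, 0.0, 78.6]
wrist_force: [-0.3, 0.6, -0.4]
grip_width: 0.498
finger_force: 0.0
clock: 39.4
position: [618.6, 292.0, 161.6]
eef_rot: [-180.0, 0.0, 78.6]
wrist_force: [-0.1, -0.2, 0.1]
grip_width: 0.498
finger_force: 0.0
(array([-0.249, -1.398, -0.003]), None)
[(array([330.3, 222.3]), 6231, array([621.26834149, 274.58985712,  72.        ])), (array([324.1, 200.4]), 293, array([620.03124716, 293.58667388,  72.        ]))]
```

View pics/w11.png

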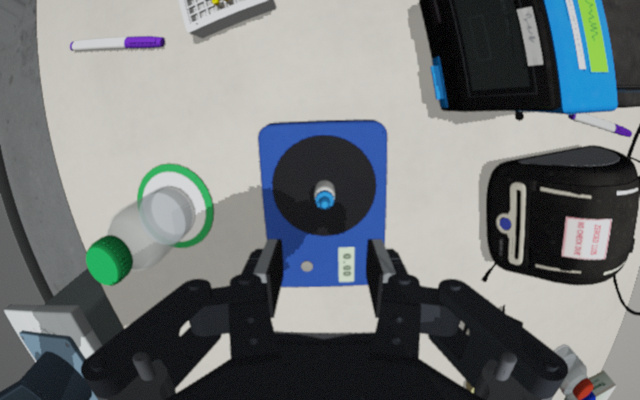

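The blue vial stands upright in the middle of the pan: vial top (324,200), pan about (325,185), wrist-camera estimates agreeing to ~1 mm. Now fetching the green bottle at its release pose.

```bash
python3 -m jog '{"delta_pos":[[-0.012,-0.07,0],[-0.025,-0.14,0],[-0.032,-0.182,0],[-0.035,-0.196,0],[-0.035,-0.196,0],[-0.035,-0.196,0],[-0.032,-0.182,0],[-0.025,-0.14,0],[-0.012,-0.07,0],[-0.006,-0.026,0]],"dr":[[0,0,0],[0,0,0],[0,0,0],[0,0,0],[0,0,0],[0,0,0],[0,0,0],[0,0,0],[0,0,0],[0,0,0]]}' 1
python3 -m jog '{"delta_pos":[[0,0,0.04],[0,0,0.06],[0,0,0.08],[0,0,0.08],[0,0,0.08],[0,0,0.07],[0,0,0.05],[0,0,0.03],[0,0,0.01],[0,0,0]],"dr":[[0,0,0],[0,0,0],[0,0,0],[0,0,0],[0,0,0],[0,0,0],[0,0,0],[0,0,0],[0,0,0],[0,0,0]]}'
python3 - <<'E'
from h import *
print(go((448.2,295.8,101.9)))
E
```

```text
clock: 40.7
position: [448.1, 296.0, 161.7]
eef_rot: [180.0, -0.0, 78.6]
wrist_force: [-1.1, -0.2, 0.4]
grip_width: 1.005
finger_force: 0.0
clock: 41.95
position: [448.4, 296.0, 101.8]
eef_rot: [180.0, -0.0, 78.6]
wrist_force: [-0.7, 0.2, 0.0]
grip_width: 1.0
finger_force: 0.0
(array([-0.002, -0.002, -0.001]), None)
```

```bash
python3 -m jog '{"delta_pos":[[0,0,0],[0,0,0],[0,0,0],[0,0,0],[0,0,0],[0,0,0],[0,0,0],[0,0,0],[0,0,0],[0,0,0]],"dr":[[0,0,0],[0,0,0],[0,0,0],[0,0,0],[0,0,0],[0,0,0],[0,0,0],[0,0,0],[0,0,0],[0,0,0]]}' -1 40
python3 -m jog '{"delta_pos":[[0,0,-0.02],[0,0,-0.04],[0,0,-0.06],[0,0,-0.08],[0,0,-0.08],[0,0,-0.08],[0,0,-0.08],[0,0,-0.06],[0,0,0],[0,0,0]],"dr":[[0,0,0],[0,0,0],[0,0,0],[0,0,0],[0,0,0],[0,0,0],[0,0,0],[0,0,0],[0,0,0],[0,0,0]]}'
python3 - <<'E'
from h import *
print(go((540.0,56.8,161.4)))
E
```

```text
clock: 43.2
position: [448.3, 296.1, 101.9]
eef_rot: [-180.0, -0.0, 78.6]
wrist_force: [-2.0, 0.4, 5.3]
grip_width: 0.408
finger_force: 39.7
clock: 44.45
position: [448.1, 295.8, 161.4]
eef_rot: [-180.0, 0.0, 78.6]
wrist_force: [0.1, 0.1, -1.0]
grip_width: 0.414
finger_force: 40.0
(array([-1.801e+00,  1.145e+00,  1.000e-03]), None)
```

```bash
python3 -m jog '{"delta_pos":[[-0.09,0.057,0],[-0.18,0.114,0],[-0.234,0.149,0],[-0.252,0.16,0],[-0.252,0.16,0],[-0.252,0.16,0],[-0.234,0.149,0],[-0.18,0.114,0],[-0.09,0.057,0],[-0.037,0.025,0]],"dr":[[0,0,0],[0,0,0],[0,0,0],[0,0,0],[0,0,0],[0,0,0],[0,0,0],[0,0,0],[0,0,0],[0,0,0]]}'
python3 -m jog '{"delta_pos":[[0,0,0.04],[0,0,0.06],[0,0,0.08],[0,0,0.08],[0,0,0.07],[0,0,0.05],[0,0,0.03],[0,0,0.015],[0,0,0],[0,0,0]],"dr":[[0,0,0],[0,0,0],[0,0,0],[0,0,0],[0,0,0],[0,0,0],[0,0,0],[0,0,0],[0,0,0],[0,0,0]]}'
python3 - <<'E'
from h import *
print(go((540.0,56.8,103.7)))
E
```

```text
clock: 45.7
position: [540.2, 56.1, 161.5]
eef_rot: [-180.0, 0.0, 78.5]
wrist_force: [0.2, 0.2, -2.0]
grip_width: 0.41
finger_force: 40.1
clock: 46.95
position: [540.5, 56.9, 110.9]
eef_rot: [180.0, -0.0, 78.6]
wrist_force: [-0.6, -0.1, -1.5]
grip_width: 0.407
finger_force: 40.1
(array([-0.002, -0.004,  0.06 ]), None)
```

```bash
python3 -m jog '{"delta_pos":[[-0.002,-0.004,0.01],[0,0,0.01],[0,0,0.01],[0,0,0.01],[0,0,0.008],[0,0,0.007],[0,0,0.005],[0,0,0.002],[0,0,0],[0,0,0]],"dr":[[0,0,0],[0,0,0],[0,0,0],[0,0,0],[0,0,0],[0,0,0],[0,0,0],[0,0,0],[0,0,0],[0,0,0]]}'
python3 - <<'E'
from h import *
s=sensors.observe();print(s["position"],s["wrist_force"],go((540.0,56.8,103.7)))
E
```

```text
clock: 48.2
position: [539.8, 56.8, 103.9]
eef_rot: [-180.0, -0.0, 78.6]
wrist_force: [-2.6, 0.5, 7.7]
grip_width: 0.412
finger_force: 40.7
[539.80070524  56.78955057 103.88280484] [-2.64058179  0.49056703  7.70940851] (array([0.   , 0.002, 0.002]), None)
```

```bash
python3 -m jog '{"delta_pos":[[0,0,0],[0,0,0],[0,0,0],[0,0,0],[0,0,0],[0,0,0],[0,0,-0.05],[0,0,-0.1],[0,0,-0.15],[0,0,-0.2]],"dr":[[0,0,0],[0,0,0],[0,0,0],[0,0,0],[0,0,0],[0,0,0],[0,0,0],[0,0,0],[0,0,0],[0,0,0]]}' 1
python3 - <<'E'
from h import *
print(go((500.8,-273.05,150)))
E
```

```text
clock: 49.45
position: [539.7, 56.7, 164.8]
eef_rot: [180.0, -0.0, 78.6]
wrist_force: [0.8, 0.3, -0.1]
grip_width: 1.001
finger_force: 0.0
(array([-2.757,  0.226,  0.123]), None)
```

```bash
python3 -m jog '{"delta_pos":[[-0.138,0.011,0],[-0.276,0.023,0],[-0.358,0.029,0],[-0.386,0.032,0],[-0.386,0.032,0.02],[-0.386,0.032,0.03],[-0.358,0.029,0.03],[-0.276,0.023,0.03],[-0.138,0.011,0.013],[-0.055,0.004,0]],"dr":[[0,0,0],[0,0,0],[0,0,0],[0,0,0],[0,0,0],[0,0,0],[0,0,0],[0,0,0],[0,0,0],[0,0,0]]}'
python3 -m jog '{"delta_pos":[[0,0,0.04],[0,0,0.07],[0,0,0.09],[0,0,0.09],[0,0,0.09],[0,0,0.08],[0,0,0.06],[0,0,0.04],[0,0,0.02],[0,0,0]],"dr":[[0,0,0],[0,0,0],[0,0,0],[0,0,0],[0,0,0],[0,0,0],[0,0,0],[0,0,0],[0,0,0],[0,0,0]]}'
python3 - <<'E'
from h import *
print(go((500.8,-273.05,80.1)))
E
```

```text
clock: 50.7
position: [500.3, -273.5, 148.4]
eef_rot: [-180.0, -0.0, 78.5]
wrist_force: [0.6, 0.0, -0.3]
grip_width: 0.999
finger_force: 0.0
clock: 51.95
position: [500.9, -273.0, 78.9]
eef_rot: [180.0, 0.0, 78.6]
wrist_force: [-0.5, -0.2, 0.2]
grip_width: 0.999
finger_force: 0.0
(array([-0.001, -0.001, -0.01 ]), None)
```

```bash
python3 -m jog '{"delta_pos":[[0,0,-0.01],[0,0,0],[0,0,0],[0,0,0],[0,0,0],[0,0,0],[0,0,0],[0,0,0],[0,0,0],[0,0,0]],"dr":[[0,0,0],[0,0,0],[0,0,0],[0,0,0],[0,0,0],[0,0,0],[0,0,0],[0,0,0],[0,0,0],[0,0,0]]}' -1 40
python3 -m jog '{"delta_pos":[[0,0,-0.02],[0,0,-0.04],[0,0,-0.06],[0,0,-0.08],[0,0,-0.08],[0,0,-0.08],[0,0,-0.08],[0,0,-0.06],[0,0,0],[0,0,0]],"dr":[[0,0,0],[0,0,0],[0,0,0],[0,0,0],[0,0,0],[0,0,0],[0,0,0],[0,0,0],[0,0,0],[0,0,0]]}'
python3 - <<'E'
from h import *
print(go((523.9,-23.4,139.8)))
E
```

```text
clock: 53.2
position: [500.9, -273.0, 80.4]
eef_rot: [180.0, -0.0, 78.6]
wrist_force: [-1.6, 0.3, 6.8]
grip_width: 0.409
finger_force: 39.6
clock: 54.45
position: [500.7, -272.8, 139.9]
eef_rot: [-180.0, -0.0, 78.6]
wrist_force: [-0.4, -0.3, -1.9]
grip_width: 0.409
finger_force: 39.9
(array([ 2.076e+00, -2.220e-01,  1.000e-03]), None)
```

```bash
python3 -m jog '{"delta_pos":[[0.104,-0.011,0],[0.208,-0.022,0],[0.27,-0.029,0],[0.291,-0.031,0],[0.291,-0.031,0],[0.291,-0.031,0],[0.27,-0.029,0],[0.208,-0.022,0],[0.104,-0.011,0],[0.039,-0.005,0]],"dr":[[0,0,0],[0,0,0],[0,0,0],[0,0,0],[0,0,0],[0,0,0],[0,0,0],[0,0,0],[0,0,0],[0,0,0]]}'
python3 -m jog '{"delta_pos":[[0,0,0.04],[0,0,0.06],[0,0,0.08],[0,0,0.08],[0,0,0.07],[0,0,0.05],[0,0,0.03],[0,0,0.015],[0,0,0],[0,0,0]],"dr":[[0,0,0],[0,0,0],[0,0,0],[0,0,0],[0,0,0],[0,0,0],[0,0,0],[0,0,0],[0,0,0],[0,0,0]]}'
python3 - <<'E'
from h import *
print(go((523.9,-23.4,82.3)))
E
```

```text
clock: 55.7
position: [523.9, -22.8, 139.9]
eef_rot: [-180.0, 0.0, 78.6]
wrist_force: [-0.1, 0.0, -1.5]
grip_width: 0.411
finger_force: 39.9
clock: 56.95
position: [524.2, -23.5, 89.3]
eef_rot: [180.0, -0.0, 78.6]
wrist_force: [0.4, -0.2, -1.5]
grip_width: 0.412
finger_force: 39.9
(array([-0.   , -0.003,  0.058]), None)
```

```bash
python3 -m jog '{"delta_pos":[[0,-0.003,0.01],[0,0,0.01],[0,0,0.01],[0,0,0.01],[0,0,0.008],[0,0,0.006],[0,0,0.003],[0,0,0.001],[0,0,0],[0,0,0]],"dr":[[0,0,0],[0,0,0],[0,0,0],[0,0,0],[0,0,0],[0,0,0],[0,0,0],[0,0,0],[0,0,0],[0,0,0]]}'
python3 -m jog '{"delta_pos":[[0,0,0],[0,0,0],[0,0,0],[0,0,0],[0,0,0],[0,0,0],[0,0,-0.05],[0,0,-0.1],[0,0,-0.15],[0,0,-0.2]],"dr":[[0,0,0],[0,0,0],[0,0,0],[0,0,0],[0,0,0],[0,0,0],[0,0,0],[0,0,0],[0,0,0],[0,0,0]]}' 1
python3 -m jog '{"delta_pos":[[0,0,-0.2],[0,0,-0.2],[0,0,-0.2],[0,0,-0.2],[0,0,-0.15],[0,0,-0.05],[0,0,0],[0,0,0],[0,0,0],[0,0,0]],"dr":[[0,0,0],[0,0,0],[0,0,0],[0,0,0],[0,0,0],[0,0,0],[0,0,0],[0,0,0],[0,0,0],[0,0,0]]}'
python3 - <<'E'
from h import *
print(go((513.4,-66.2,279.2),(180,0,78.6)))
E
```

```text
clock: 58.2
position: [523.7, -23.4, 82.4]
eef_rot: [180.0, -0.0, 78.6]
wrist_force: [-3.0, 0.5, 4.8]
grip_width: 0.414
finger_force: 40.3
clock: 59.45
position: [523.7, -23.5, 143.6]
eef_rot: [180.0, -0.0, 78.6]
wrist_force: [0.5, 0.0, 0.1]
grip_width: 0.997
finger_force: 0.0
clock: 60.7
position: [523.5, -23.5, 261.8]
eef_rot: [-180.0, 0.0, 78.6]
wrist_force: [-0.6, -0.3, -0.0]
grip_width: 1.001
finger_force: 0.0
(array([-0.366, -0.012, -0.145]), array([-0.0001,  0.0001, -0.    ]))
```

Returning to the second viewing place to compare like with like.

```bash
python3 -m jog '{"delta_pos":[[-0.06,-0.002,-0.024],[-0.06,-0.002,-0.024],[-0.06,-0.002,-0.024],[-0.06,-0.002,-0.024],[-0.06,-0.002,-0.024],[-0.066,-0.002,-0.025],[0,0,0],[0,0,0],[0,0,0],[0,0,0]],"dr":[[0,0,0],[0,0,0],[0,0,0],[0,0,0],[0,0,0],[0,0,0],[0,0,0],[0,0,0],[0,0,0],[0,0,0]]}'
python3 - <<'E'
from h import *
c=viewer.get_calibration("wrist"); im=viewer.camera("wrist");save("w12",im)
t=viewer.camera("top");save("top2",t)
a=np.load("w2.npz");im0=cv2.imread("pics/w2.png")[:,:,::-1].copy()
for n,lo,hi,z in (("g",(45,80,50),(85,255,255),138),("r",(0,110,60),(8,255,255),108),("rv",(172,110,60),(180,255,255),46)):
    for cc,i in((a,im0),(c,im)): print(n,[plane(cc,*p,z,True).round(1) for p,st in blobs(i,lo,hi,60,(280,20,420,180))])
h=np.vstack([im,np.zeros((0,640,3),np.uint8)]);cr=cv2.resize(t[150:260,250:470],(640,320));cv2.imwrite("pics/fin.png",cv2.resize(np.vstack([im[:240],cr]),None,fx=1,fy=1)[:,:,::-1])
E
```

```text
clock: 61.95
position: [513.6, -65.9, 279.4]
eef_rot: [-180.0, 0.0, 78.6]
wrist_force: [-0.4, -0.1, 0.2]
grip_width: 0.998
finger_force: 0.0
g [array([540.1,  55.6, 138. ])]
g [array([540.4,  55.8, 138. ])]
r [array([523.4, -24.1, 108. ])]
r [array([523.3, -24.4, 108. ])]
rv [array([579.3,  25.6,  46. ])]
rv [array([579.5,  25.5,  46. ])]
```

View pics/fin.png

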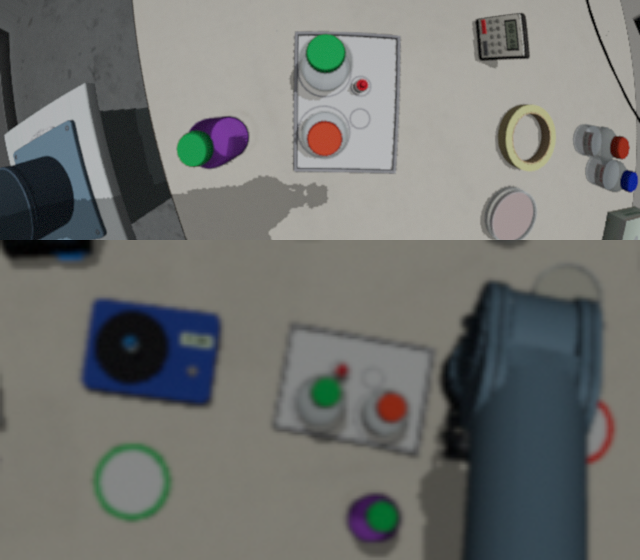

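The bottles are back within about 0.3 mm of their starts (caps at (325,53) and (324,138)). The red vial has not moved, and the blue vial is at the centre of the pan (130,345 in the lower part).

```bash
python3 -c "
from cell import arm
print(arm.sign_off())"
```

```text
the job is handed in; nothing more can be done
None
```

The job is handed in at about 62 s on the robot's clock: the blue vial stands at the middle of the balance pan, both bottles are back within about 0.3 mm of where they started, and the red vial, timer and dish were left alone.

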